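# Pump the bench lubricator until its indicator pin is fully out

## Task

Charge the grease line with the green bench lubricator: push its yellow swing guard aside until it is completely clear of the black palm button, then pump the button with the fingertips, full strokes down and letting it spring right back up each time, until the indicator pin has popped fully out and its whole green band shows above the brass gland. Finish with the button up and the guard still aside. Nothing has to be picked up: keep off the pin itself and leave the things standing round the lubricator where they are.

Things in the scene. Friction and masses are not known exactly. Their poses are not given: they have to be found in the camera images.
- lubricator: Green lubricator fixed to the bench: base 130 (x) x 190 (y) x 12 mm, round pump barrel under the button, beside it a square indicator housing 58 x 56 mm, 82 high, with a brass gland 28 mm wide, top 94 mm above the bench. Origin: centre of the base's underside; z up, x away from the robot at yaw 0. Button's axis at x 0, y -40 mm; pin's at x 0, y +45; guard's pivot at x +50, y -40.
- button_top (a point): Centre of the top of the palm button: black mushroom head 38 mm wide, on a steel stem; its top is 118 mm above the bench when up. It moves straight down with the button.
- plunger (a joint): Travel of the button: 0 = up, 0.0105 m = down on its stop. Spring return, 4 N at the top, 8 N at the bottom, plus 3 to 5 N while it moves the pin. A ratchet moves the pin out on down strokes only: the first 3 mm is free play; a full stroke (9 mm or more, then let up to within 1 mm of the top) takes the pin out to its next step. Once the pin is fully out the button strokes idly.
- guard (a joint): Angle of the swing guard about its upright post: 0 = over the button (starts 0 to 0.12); grows counter-clockwise seen from above (from the button towards the lubricator's -y side, away from the pin) to a stop at 1.75 rad. Clear of the button from about 0.85 rad. It stays where it is left (light friction, about 1 N at the fin).
- guard_fin (a point): Middle of the guard's upright fin: yellow sheet 46 mm long (radial, 26 to 72 mm from the pivot), 4 mm thick, 126 to 155 mm above the bench; the point is 50 mm from the pivot, 140.5 mm above the bench. Push it on the flat side that looks to the lubricator's +y. The guard's plate under it, 46 mm wide, lies 123 to 127 mm above the bench, 5 mm over the button.
- guard_pivot (a point): The guard's pivot on top of its 11 mm post, 50 mm beyond the button (lubricator's +x), 127 mm above the bench; a small steel cap rises to 131 mm.
- indicator_pin (a joint): How far the pin has come out beyond its rest: 0 = in (tip 6 mm above the gland), steps at 0.0075, 0.015, 0.0225, 0.030 and 0.0375 m = fully out. It starts anywhere from 0 to 0.014 and stays by friction where the ratchet leaves it.
- pin_tip (a point): Centre of the top of the pin's red cap; 100 mm above the bench when in, 137.5 mm when fully out.
- pin_rod: The indicator pin: upright steel rod of 14 mm with a red cap of 17 mm on top and a 3.5 mm green band 35.5 to 39 mm below its tip, which is all above the gland only when the pin is fully out. It must not be touched. Origin at the pin's foot, 100 mm below its tip.
- grease_tin: Bystander: red printed tin with a metal lid, 76 mm wide, 58 mm high, loose, to the left of the lubricator. Origin: centre of its underside, z up.
- oil_can: Bystander: red oil can with a bent brass spout, 68 x 76 mm, 187 mm high, loose, behind the lubricator to the right. Origin: centre of its underside, z up.
- chuck: Bystander: grey drill chuck, 46 mm wide, 68 mm high, standing upright, loose, in front of the lubricator. Origin: centre of its underside, z up.
- gear: Bystander: toothed gear wheel 66 mm wide, 26 mm high, lying flat, loose, in front of the lubricator. Origin: centre of its underside, z up.
There are look-alikes about, which are no part of the job. There is more than one size of the lubricator; the job needs the larger.

How it is judged:
On the way, in this order (a step that is already met when the one before it is completed fails the run):
1. the guard is pushed clear of the button (value of joint guard above 0.8 rad), for 0.2 s.
2. the pin is pumped fully out (value of joint indicator_pin above 0.034 m and value of joint guard above 0.8 rad), for 0.2 s.
At the end, for the whole second after the job is handed in: The guard is at least 0.8 rad open, the pin is out by 34 mm or more (fully out is 37.5 mm), the palm button is up again (within 1.5 mm), and the tin, oil can, chuck and gear stand at rest within 20 mm of where they stood, tilted less than 0.15 rad (all of step 2 and value of joint plunger below 0.0015 m and distance of each of grease_tin, oil_can, chuck, gear from where it was at the start of the episode below 0.02 m and angle between each of grease_tin, oil_can, chuck, gear's own z axis and vertical below 0.15 rad and linear speed of each of grease_tin, oil_can, chuck, gear below 0.02 m/s); the robot touches nothing.
It fails at once if the pin itself is touched (more than 1 N by the fingers or the arm) (contact force between any of the fingers, the arm and pin_rod above 1 N).
It fails at once if a bystander is lifted, carried or pushed more than 20 mm (distance of any of grease_tin, oil_can, chuck, gear from where it was at the start of the episode above 0.02 m).
It also fails if it takes over 53 s, if anything falls off the work surface, if the arm or the gripper's body presses on something with over 40 N, if the wrist force passes 120 N, or if a joint passes its speed limit or range.

## Robot

A 6-joint arm with a two-finger parallel gripper is mounted at the origin on a cart in front of the work surface, level with it; the furniture and walls round the work are solid. World frame = base frame: x ahead of the robot, y to its left, z up, the work surface at z = 0. Lengths are in m, angles in rad, forces in N, time in s.
With the tool pointing down it reaches from about 0.3 to 0.875 m from the base axis. Payload 6.4 kg.
Tool frame: the origin (TCP) lies on the centre line of the jaws, within the pads' length; the fingertips stand 22 mm ahead of it and the grasp point (between the pads) lies 3 mm ahead of it (tips_ahead is the distance from the TCP to the fingertips, in m); z points along the fingers, y is the line along which they close (so a half turn about z gives the same grasp; the last joint's range is limited). The gripper opens to 88 mm and grips with 3 to 60 N. Pads are 18 mm wide; open, the fingers measure 123 mm over their backs; the gripper's body (75 mm by 187 mm) begins 45 mm behind the grasp point.
Start: joints at [0.9, 0.181, 1.607, -0, 1.354, -0.206], TCP at [0.258, 0.514, 0.226] pointing down, gripper open.
Joint ranges: [-2.99, 2.99], [-0.89, 2.07], [0.3, 2.58], [-1.14, 4.28], [0, 2.63], [-3.12, 3.12]. Speed limits (rad/s): [2.57, 2.57, 3.01, 3.14, 3.14, 3.14].

## Interface

Orientations are given as a rotation vector (axis times angle).
In Python, from workcell import state, capture, sign_off, tips_ahead gives the robot as it stands.
- The arm moves only by the tool play_rows, never from a script. Its argument "increments" is a list of rows, each an object with "dp": the shift along the tool's x, y, z in m, a list of three; "twist": the turn, a rotation vector about the tool's x, y, z in rad, a list of three. In form: [{"dp": [tx, ty, tz], "twist": [ax, ay, az]}, ...]. A call has exactly 5 rows; each row is the pose to reach, as a shift and turn from the pose commanded when the call began, along the tool's axes at that moment; what a row does not reach only later rows make up. A row lasts 1/10 s, in which the tool goes at most 50 mm and 8.59 degrees, less where a joint would pass 70% of its speed; a pose out of reach is approached as far as the arm can. A call with a gripper value outside its range is refused whole. "jaw" is the closure, from -1 (fully open) to 1 (shut), set as the call begins (left out, the last holds). The fingers move at their own pace and stop on an object; "grip_force" is the grip in N (left out, the last holds). Time passes only in rows, so rows that repeat a pose let the fingers close, or fill a call up. It gives the time, the measured TCP pose, the force, the opening and the grip force at its end, in the units of the state.
- state(): the state, without advancing time (a new reading comes with each control period).
- capture(name): name is "side" or "top"; returns a dict with "image" (480x640x3 uint8, blue, green, red), "vertical_fov" (degrees; the focal length in pixels is half the picture's height over the tangent of half this angle, whatever the lens; pixels are square), "cx", "cy" (the principal point, pixels), "eye" and "rotation" of the camera in the world. Camera axes: x right, y down, z forward; pixel columns grow to the right and rows downward; lengths in m; the calibration is good to about 2 mm. A picture is of the moment at which its call begins. There is no depth.
- sign_off(): hands the job in; it is judged then, once.
The state is a dict: "time_s": time; "joints": joint angles; "dq": joint speeds; "effort": joint torques, N m; "eef_pos": TCP position; "orientation": TCP orientation; "wrist_force": force on the tool from outside, world axes, zero at the start; "torque": the same for the moment, N m; "grip_width": finger opening in m; "gripper_force": force on a finger pad.
Only numpy, scipy, OpenCV 4.12 (cv2) and the standard library are available. Lean on these libraries where they do the work, as an engineer would, in place of code of your own. Each camera call takes 0.05 s, during which the arm holds its last target. There are 200 camera calls.

## Working session

There is one attempt and no reset: what is moved stays moved. The work goes in short steps, Python scripts to look and compute and a tool call to move; the robot and the scene stay as the last step left them, time stands still between calls to the robot, and variables do not carry over. Pictures are saved under pics/ and viewed, at most 10 in all, crops included, and the job is handed in when it is done.

Besides the shell and the picture viewer there is one more tool, called by a JSON object that holds its "method" and its "body", one argument or row to a line. play_rows: Moves the arm, as the interface text tells. Its arguments: {"type":"object","properties":{"increments":{"type":"array","items":{"type":"object","properties":{"dp":{"type":"array","items":{"type":"number"}},"twist":{"type":"array","items":{"type":"number"}}}}},"jaw":{"type":"number"},"grip_force":{"type":"number"}},"required":["increments"]}

```bash
mkdir -p pics; ls; cat > h.py <<'E'
import numpy as np, cv2, pickle
from workcell import state, capture, sign_off, tips_ahead
def cam(n):
    c=capture(n); im=np.array(c['image']); f=im.shape[0]/2/np.tan(np.radians(c['vertical_fov'])/2)
    return c,im,f
def ray(c,f,u,v):
    d=np.array(c['rotation'])@np.array([(u-c['cx'])/f,(v-c['cy'])/f,1.]); return np.array(c['eye']),d
def onz(c,f,u,v,z):
    e,d=ray(c,f,u,v); return e+d*(z-e[2])/d[2]
def proj(c,f,p):
    q=np.array(c['rotation']).T@(np.array(p)-np.array(c['eye'])); return f*q[0]/q[2]+c['cx'],f*q[1]/q[2]+c['cy']
E
python3 - <<'E'
from h import *
for n in('top','side'):
    c,im,f=cam(n); cv2.imwrite(f'pics/{n}0.png',im); pickle.dump((c,im,f),open(n+'.pkl','wb'))
    print(n,c['eye'],np.round(c['rotation'],3).tolist(),f,c['cx'],c['cy'])
print(state(),tips_ahead)
E
```

```text
pics
top [ 0.35616377 -0.09517605  1.36364317] [-2.12, 2.137, -0.15] 588.8501970056437 318.2570808737243 245.07796724527574
side [0.52806287 0.87651023 0.47131107] [0.04, -2.565, 1.8] 601.6036251721403 326.7815309139529 239.01736251995652
{'time_s': 0.1, 'joints': array([ 8.99689173e-01,  1.81485748e-01,  1.60789131e+00, -9.68686959e-06,
        1.35383223e+00, -2.06331602e-01]), 'dq': array([ 0.00121388, -0.00195797, -0.00223221, -0.00114378,  0.00090625,
        0.00135161]), 'effort': array([-4.22897847e-04, -4.34826958e+01, -3.42694902e+01,  7.04115489e-02,
        3.41872440e-02, -8.36917752e-05]), 'eef_pos': array([0.25740832, 0.51359701, 0.22539765]), 'orientation': array([-7.23354771e-01, -3.05648433e+00,  2.30472738e-03]), 'wrist_force': array([-0.17274811,  0.45844065, -0.15940391]), 'torque': array([ 0.01125943, -0.05758261, -0.01711404]), 'gripper_force': 0.0, 'grip_width': 0.08833173075944158} 0.022
```

View pics/top0.png

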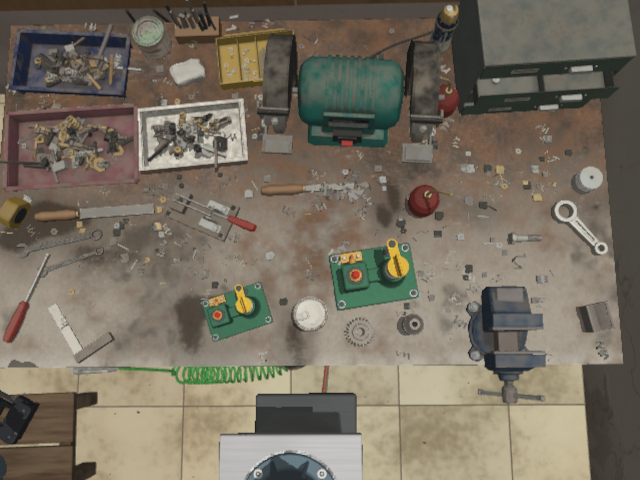

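View pics/side0.png

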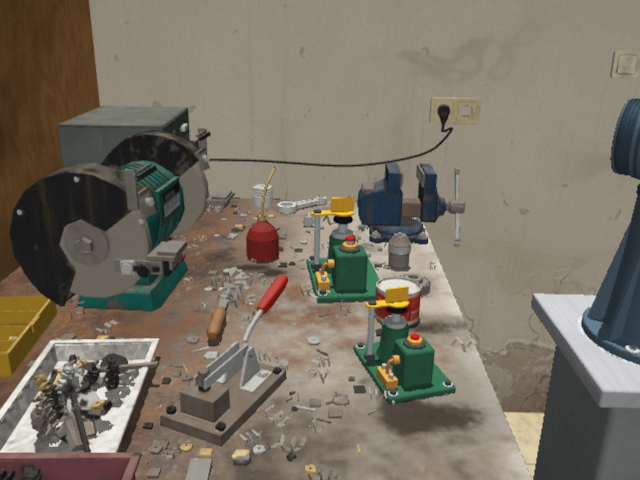

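The top view shows the larger lubricator around (374,275), with the red pin cap at (356,275) and the yellow guard from (391,245) to (398,270). Gear (359,332), chuck (411,325), tin (310,315) and oil can (424,200) stand round it. The smaller look-alike is at (237,312). The side view shows the larger one at (343,255), behind the look-alike.

```bash
sed -i "s/c=capture(n); /c=dict(capture(n)); c['rotation']=cv2.Rodrigues(np.array(c['rotation'],float))[0]; /" h.py
cat > m.py <<'E'
from h import *
D={n:cam(n) for n in('top','side')}; pickle.dump(D,open('d.pkl','wb'))
c,im,f=D['top']; hsv=cv2.cvtColor(im,cv2.COLOR_BGR2HSV)
x0,y0,x1,y1=318,225,430,318
g=cv2.inRange(hsv,(60,90,40),(90,255,255)); m=np.zeros_like(g); m[y0:y1,x0:x1]=g[y0:y1,x0:x1]
m=cv2.morphologyEx(m,cv2.MORPH_OPEN,np.ones((3,3)))
ct=np.vstack(cv2.findContours(m,0,2)[0]).reshape(-1,2)
hull=cv2.convexHull(ct).reshape(-1,2)
W=np.array([onz(c,f,u,v,.012)[:2] for u,v in hull])
r=cv2.minAreaRect((W*1000).astype(np.float32)); print('rect mm',r)
def blob(n,lo,hi,box):
    c,im,f=D[n]; h=cv2.cvtColor(im,cv2.COLOR_BGR2HSV); q=cv2.inRange(h,lo,hi)
    x0,y0,x1,y1=box; z=np.zeros_like(q); z[y0:y1,x0:x1]=q[y0:y1,x0:x1]
    k,l,s,ce=cv2.connectedComponentsWithStats(z); i=1+np.argmax(s[1:,4]); return ce[i],s[i],(l==i)
for nm,lo,hi,z in(('red',(0,150,90),(8,255,255),.105),('yel',(20,150,120),(32,255,255),.127)):
    for n,b in(('top',(x0,y0,x1,y1)),('side',(300,190,375,300))):
        ce,s,_=blob(n,lo,hi,b); print(nm,n,ce,s,onz(D[n][0],D[n][2],*ce,z))
A,B=[ray(D[n][0],D[n][2],*blob(n,(0,150,90),(8,255,255),b)[0]) for n,b in(('top',(340,260,370,290)),('side',(335,225,365,250)))]
t=np.linalg.lstsq(np.c_[A[1],-B[1]],B[0]-A[0],rcond=None)[0]; p,q=A[0]+A[1]*t[0],B[0]+B[1]*t[1]; print('pin tri',p,q)
a=cv2.resize(im[220:350,290:450],None,fx=5,fy=4.5) if 0 else cv2.resize(im[225:345,300:440],None,fx=4,fy=4,interpolation=2)
b=cv2.resize(D['side'][1][185:310,290:430],None,fx=4,fy=4,interpolation=2)
cv2.imwrite('pics/a.png',a);cv2.imwrite('pics/b.png',b)
E
python3 m.py
```

```text
rect mm ((502.90313720703125, -194.00396728515625), (126.2223129272461, 185.87246704101562), 8.605015754699707)
red top [355.18604651 274.1627907 ] [352 271   7   8  43] [ 0.49681773 -0.14944079  0.105     ]
red side [349.86842105 237.94736842] [346 236   9   5  38] [ 0.4957169  -0.14428399  0.105     ]
yel top [396.30044843 261.42152466] [387 239  22  38 446] [ 0.52066555 -0.2356999   0.127     ]
yel side [339.24267782 207.19246862] [312 197  42  20 478] [ 0.51512536 -0.26097365  0.127     ]
pin tri [ 0.49700456 -0.14951287  0.10332816] [ 0.49555456 -0.14940714  0.10316156]
```

View pics/a.png

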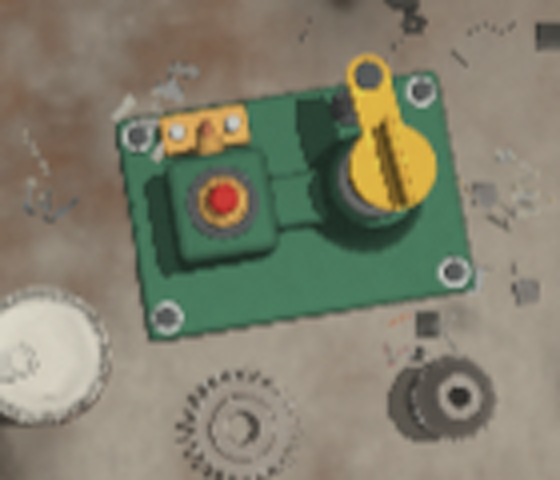

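The crop shows the base plate corners clear of occlusion, the pin cap at crop (223,197), the pivot cap at (369,75), and the fin running down-right from (378,125) to (403,205). From that I get centre (0.503, -0.194) and yaw about +0.15. The predicted pin position (0.496, -0.1495) matches the triangulated one within 1 mm. The guard is near 0.1 rad.

{"method": "play_rows", "body": {
  "increments": [
    {"dp": [-0.032, -0.0315, 0], "twist": [0, 0, 0]},
    {"dp": [-0.064, -0.063, 0], "twist": [0, 0, 0]},
    {"dp": [-0.096, -0.0945, 0], "twist": [0, 0, 0]},
    {"dp": [-0.128, -0.126, 0], "twist": [0, 0, 0]},
    {"dp": [-0.16, -0.1575, 0], "twist": [0, 0, 0]}
  ],
  "jaw": 1,
  "grip_force": 20
}}

```text
time_s: 0.7
eef_pos: [0.3302, 0.2999, 0.2261]
orientation: [0.723, 3.057, 0.0]
wrist_force: [1.4, -0.1, 0.3]
grip_width: 0.0502
gripper_force: 0.0
```

{"method": "play_rows", "body": {
  "increments": [
    {"dp": [-0.032, -0.0315, 0], "twist": [0, 0, 0]},
    {"dp": [-0.064, -0.063, 0], "twist": [0, 0, 0]},
    {"dp": [-0.096, -0.0945, 0], "twist": [0, 0, 0]},
    {"dp": [-0.128, -0.126, 0], "twist": [0, 0, 0]},
    {"dp": [-0.16, -0.1575, 0], "twist": [0, 0, 0]}
  ]
}}

```text
time_s: 1.2
eef_pos: [0.4028, 0.0872, 0.2264]
orientation: [0.723, 3.056, 0.0]
wrist_force: [0.7, 0.6, -0.3]
grip_width: 0.0102
gripper_force: 0.0
```

{"method": "play_rows", "body": {
  "increments": [
    {"dp": [-0.032, -0.0315, 0], "twist": [0, 0, -0.12]},
    {"dp": [-0.064, -0.063, 0], "twist": [0, 0, -0.24]},
    {"dp": [-0.096, -0.0945, 0], "twist": [0, 0, -0.36]},
    {"dp": [-0.128, -0.126, 0], "twist": [0, 0, -0.48]},
    {"dp": [-0.16, -0.1575, 0], "twist": [0, 0, -0.615]}
  ]
}}

```text
time_s: 1.7
eef_pos: [0.4752, -0.1254, 0.2262]
orientation: [-0.243, 3.132, 0.0]
wrist_force: [-0.5, 0.1, 0.6]
grip_width: 0.0003
gripper_force: 0.0
```

{"method": "play_rows", "body": {
  "increments": [
    {"dp": [0, 0, 0], "twist": [0, 0, 0]},
    {"dp": [0, 0, 0], "twist": [0, 0, 0]},
    {"dp": [0, 0, 0], "twist": [0, 0, 0]},
    {"dp": [0, 0, 0], "twist": [0, 0, 0]},
    {"dp": [0, 0, 0], "twist": [0, 0, 0]}
  ]
}}

```text
time_s: 2.2
eef_pos: [0.4749, -0.1224, 0.2264]
orientation: [-0.238, 3.132, -0.0]
wrist_force: [0.3, 0.2, 0.1]
grip_width: 0.0007
gripper_force: 0.0
```

```bash
cat > w.py <<'E'
from h import *
C=np.array([.503,-.194]);t=.15;L=np.array([[np.cos(t),-np.sin(t)],[np.sin(t),np.cos(t)]])
s=state();R=cv2.Rodrigues(np.array(s['orientation']))[0]
print('t',s['time_s'],'lub xyz mm',np.round(1000*(L.T@(s['eef_pos'][:2]-C)),1),'tip z',round(1000*(s['eef_pos'][2]-.022),1),'F',np.round(s['wrist_force'],1),'R in lub',np.round(L.T@R[:2,:2],3).tolist(),R[2].round(3),'jaw',s['grip_width'])
E
python3 w.py; python3 -c "
from w import *
D=pickle.load(open('d.pkl','rb'));c,im,f=D['top']
for p in ((50,-40,131),(0,-45,155),(0,45,103)):
  w=np.r_[C+L@np.array(p[:2])/1000,p[2]/1000];u,v=proj(c,f,w);print(p,w.round(3),'px',u,v,'crop',(u-300)*4,(v-225)*4)
"
```

```text
t 2.2 lub xyz mm [-17.1  75. ] tip z 204.4 F [0.3 0.2 0.1] R in lub [[-1.0, -0.001], [-0.001, 1.0]] [-0. -0. -1.] jaw 0.0006721539193036173
t 2.2 lub xyz mm [-17.1  75. ] tip z 204.4 F [0.3 0.2 0.1] R in lub [[-1.0, -0.001], [-0.001, 1.0]] [-0. -0. -1.] jaw 0.0006721539193036173
(50, -40, 131) [ 0.558 -0.226  0.131] px 391.4614276683934 243.52776007244694 crop 365.84571067357365 74.11104028978775
(0, -45, 155) [ 0.51  -0.238  0.155] px 399.3009667329382 264.86413400760875 crop 397.2038669317528 159.45653603043502
(0, 45, 103) [ 0.496 -0.15   0.103] px 355.18175687111994 274.5174792525996 crop 220.72702748447978 198.0699170103985
```

{"method": "play_rows", "body": {
  "increments": [
    {"dp": [-0.001, -0.02, 0], "twist": [0, 0, 0]},
    {"dp": [-0.003, -0.045, 0], "twist": [0, 0, 0]},
    {"dp": [-0.005, -0.07, 0], "twist": [0, 0, 0]},
    {"dp": [-0.007, -0.093, 0], "twist": [0, 0, 0]},
    {"dp": [-0.007, -0.093, 0], "twist": [0, 0, 0]}
  ]
}}

```text
time_s: 2.7
eef_pos: [0.4963, -0.2159, 0.2263]
orientation: [-0.233, 3.133, -0.002]
wrist_force: [-0.2, 0.3, -0.0]
grip_width: 0.0006
gripper_force: 0.0
```

{"method": "play_rows", "body": {
  "increments": [
    {"dp": [0, 0, 0.02], "twist": [0, 0, 0]},
    {"dp": [0, 0, 0.04], "twist": [0, 0, 0]},
    {"dp": [0, 0, 0.06], "twist": [0, 0, 0]},
    {"dp": [0, 0, 0.068], "twist": [0, 0, 0]},
    {"dp": [0, 0, 0.068], "twist": [0, 0, 0]}
  ]
}}

```text
time_s: 3.2
eef_pos: [0.4951, -0.2128, 0.1572]
orientation: [0.237, -3.131, -0.003]
wrist_force: [0.1, 0.8, 0.4]
grip_width: 0.0003
gripper_force: 0.0
```

```bash
python3 w.py
```

```text
t 3.2 lub xyz mm [-10.6 -17.5] tip z 135.2 F [0.1 0.8 0.4] R in lub [[-1.0, -0.001], [-0.001, 1.0]] [ 0.002  0.002 -1.   ] jaw 0.0002622923836703245
```

{"method": "play_rows", "body": {
  "increments": [
    {"dp": [-0.001, -0.01, 0], "twist": [0, 0, 0]},
    {"dp": [-0.001, -0.02, 0], "twist": [0, 0, 0]},
    {"dp": [-0.002, -0.028, 0], "twist": [0, 0, 0]},
    {"dp": [-0.006, -0.036, 0], "twist": [0, 0, 0]},
    {"dp": [-0.011, -0.0435, 0], "twist": [0, 0, 0]}
  ]
}}

```text
time_s: 3.7
eef_pos: [0.5137, -0.2569, 0.1586]
orientation: [-0.234, 3.132, -0.001]
wrist_force: [0.5, -0.1, -0.4]
grip_width: 0.0003
gripper_force: 0.0
```

{"method": "play_rows", "body": {
  "increments": [
    {"dp": [-0.007, -0.005, 0], "twist": [0, 0, 0]},
    {"dp": [-0.014, -0.01, 0], "twist": [0, 0, 0]},
    {"dp": [-0.022, -0.013, 0], "twist": [0, 0, 0]},
    {"dp": [-0.03, -0.016, 0], "twist": [0, 0, 0]},
    {"dp": [-0.03, -0.016, 0], "twist": [0, 0, 0]}
  ]
}}

```text
time_s: 4.2
eef_pos: [0.5464, -0.2671, 0.1582]
orientation: [-0.237, 3.132, -0.0]
wrist_force: [1.1, 0.0, 1.0]
grip_width: 0.0005
gripper_force: 0.0
```

```bash
python3 w.py
```

```text
t 4.2 lub xyz mm [ 32.  -78.8] tip z 136.2 F [1.1 0.  1. ] R in lub [[-1.0, -0.001], [-0.001, 1.0]] [-0. -0. -1.] jaw 0.0004977421325589804
```

{"method": "play_rows", "body": {
  "increments": [
    {"dp": [0.003, 0.003, -0.02], "twist": [0, 0, 0]},
    {"dp": [0.003, 0.003, -0.04], "twist": [0, 0, 0]},
    {"dp": [0.01, 0.012, -0.05], "twist": [0, 0, 0]},
    {"dp": [0.032, 0.039, -0.05], "twist": [0, 0, 0]},
    {"dp": [0.032, 0.039, -0.05], "twist": [0, 0, 0]}
  ]
}}

```text
time_s: 4.7
eef_pos: [0.5055, -0.2306, 0.2077]
orientation: [0.238, -3.13, -0.003]
wrist_force: [-0.6, 0.2, -1.1]
grip_width: 0.0005
gripper_force: 0.0
```

```bash
python3 w.py; python3 - <<'E'
from h import *
a=cam('top')[1][215:345,300:440];b=cam('side')[1][150:280,290:430]
cv2.imwrite('pics/c.png',cv2.resize(np.hstack([a,b]),None,fx=2.8,fy=2.8,interpolation=2))
E
```

```text
t 4.7 lub xyz mm [ -2.9 -36.5] tip z 185.7 F [-0.6  0.2 -1.1] R in lub [[-1.0, -0.001], [-0.001, 1.0]] [ 0.002  0.002 -1.   ] jaw 0.0004851127035923266
```

View pics/c.png

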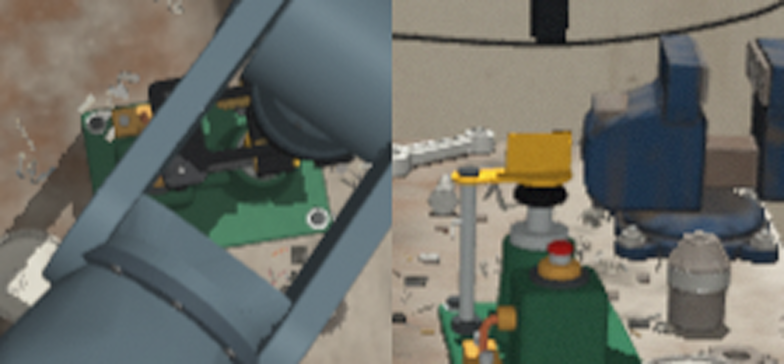

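```bash
python3 - <<'E'
from w import *
c,im,f=cam('side')
for p in ((-3,-37,186),(-3,-37,208),(0,-40,118),(0,-45,155),(50,-40,131)):
  w=np.r_[C+L@np.array(p[:2])/1000,p[2]/1000];u,v=proj(c,f,w);print(p,w.round(3),'px',u,v,'crop',(u-290)*2.8+392,(v-150)*2.8)
cv2.imwrite('pics/d.png',im)
E
```

```text
t 4.8 lub xyz mm [ -1.1 -39.3] tip z 186.5 F [0.6 0.7 0.2] R in lub [[-1.0, -0.001], [-0.001, 1.0]] [-0. -0. -1.] jaw 0.00032842493878383004
(-3, -37, 186) [ 0.506 -0.231  0.186] px 345.20420519467274 182.03442840753837 crop 546.5717745450836 89.69639954110744
(-3, -37, 208) [ 0.506 -0.231  0.208] px 345.566774294743 170.65416247692383 crop 547.5869680252805 57.831654935386716
(0, -40, 118) [ 0.509 -0.234  0.118] px 342.33436708834597 215.84240748659428 crop 538.5362278473688 184.35874096246397
(0, -45, 155) [ 0.51  -0.238  0.155] px 342.49061470196256 196.69528435181599 crop 538.9737211654951 130.74679618508475
(50, -40, 131) [ 0.558 -0.226  0.131] px 316.767368575044 209.92562332887877 crop 466.9486320101231 167.79174532086054
```

View pics/d.png

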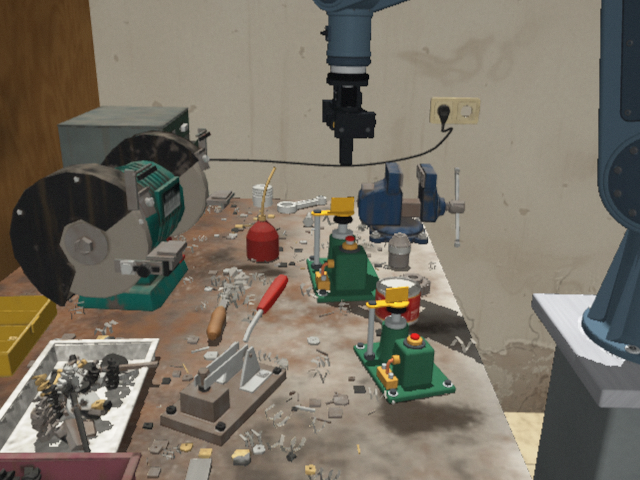

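The finger tip appears at (346,165) in the side view, but the state puts it at row 182. So it sits about 30 mm higher than modelled, and the guard is still over the button: the finger passed above the fin. I'll check this before moving.

```bash
python3 - <<'E'
from w import *
import workcell; print(tips_ahead, workcell.tips_ahead, s['joints'].round(3), s['eef_pos'])
c,im,f=cam('side')
e,d=ray(c,f,346,165)
for y in(-.15,-.2335,-.3,-.4): print('y',y,(e+d*(y-e[1])/d[1]).round(3))
e,d=ray(c,f,346,165)
g=cv2.cvtColor(im,cv2.COLOR_BGR2GRAY)
for r in (140,150,155,160,163,164,165,166,167): print(r,g[r,336:358].tolist())
t=cam('top');cv2.imwrite('pics/e.png',cv2.resize(t[1][180:400,250:500],None,fx=2.6,fy=2.6))
print(proj(t[0],t[2],s['eef_pos']))
E
```

```text
t 4.85 lub xyz mm [ -0.7 -39.9] tip z 186.6 F [-0.1  0.2 -0.4] R in lub [[-1.0, -0.001], [-0.001, 1.0]] [-0.001 -0.001 -1.   ] jaw 0.0003793247079342796
0.022 0.022 [-0.643  0.162  1.666 -0.     1.313 -2.364] [ 0.50826037 -0.23354928  0.2085846 ]
y -0.15 [ 0.507 -0.15   0.237]
y -0.2335 [ 0.505 -0.233  0.218]
y -0.3 [ 0.504 -0.3    0.203]
y -0.4 [ 0.502 -0.4    0.18 ]
140 [146, 147, 148, 78, 20, 19, 26, 28, 26, 28, 29, 25, 27, 29, 26, 25, 21, 124, 145, 145, 145, 146]
150 [150, 147, 74, 23, 22, 26, 28, 28, 28, 25, 24, 29, 26, 28, 28, 31, 124, 148, 148, 144, 146, 145]
155 [149, 150, 74, 26, 22, 24, 26, 24, 28, 27, 28, 27, 26, 28, 27, 23, 125, 146, 144, 145, 148, 147]
160 [147, 146, 74, 17, 22, 28, 27, 25, 26, 27, 24, 25, 29, 26, 26, 23, 123, 145, 146, 144, 145, 146]
163 [147, 145, 148, 113, 52, 23, 20, 21, 24, 21, 23, 22, 26, 22, 23, 83, 135, 144, 147, 146, 146, 140]
164 [115, 117, 119, 117, 58, 19, 16, 16, 20, 49, 54, 55, 54, 49, 56, 99, 112, 107, 108, 107, 111, 100]
165 [50, 53, 56, 55, 32, 24, 21, 20, 21, 51, 61, 59, 55, 58, 60, 50, 43, 40, 40, 38, 38, 37]
166 [78, 79, 80, 80, 78, 78, 78, 77, 78, 77, 80, 79, 78, 79, 80, 79, 78, 80, 95, 101, 102, 102]
167 [130, 129, 129, 128, 129, 131, 131, 132, 130, 127, 131, 130, 130, 129, 129, 131, 129, 129, 141, 145, 148, 147]
(np.float64(399.9398864919363), np.float64(262.16950149847133))
```

View pics/e.png

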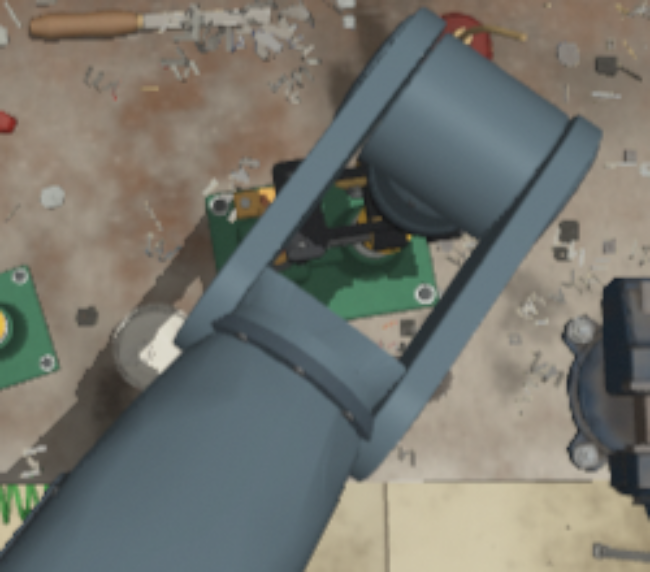

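{"method": "play_rows", "body": {
  "increments": [
    {"dp": [0.005, 0.011, 0], "twist": [0, 0, 0]},
    {"dp": [0.0095, 0.024, 0], "twist": [0, 0, 0]},
    {"dp": [0.0095, 0.024, 0.02], "twist": [0, 0, 0]},
    {"dp": [0.0095, 0.024, 0.05], "twist": [0, 0, 0]},
    {"dp": [0.0095, 0.024, 0.05], "twist": [0, 0, 0]}
  ]
}}

```text
time_s: 5.45
eef_pos: [0.4921, -0.2085, 0.1545]
orientation: [0.236, -3.127, -0.008]
wrist_force: [-0.8, -0.3, -0.6]
grip_width: 0.0003
gripper_force: 0.0
```

```bash
python3 - <<'E'
from w import *
c,im,f=cam('side'); b=im[100:300,260:430]
cv2.imwrite('pics/f.png',cv2.resize(b,None,fx=3,fy=3,interpolation=2))
for z in (136,168):
  p=np.r_[C+L@np.array([-10,-18])/1000,z/1000];u,v=proj(c,f,p);print(z,u,v,(u-260)*3,(v-100)*3)
E
```

```text
t 5.45 lub xyz mm [-12.9 -12.7] tip z 132.5 F [-0.8 -0.3 -0.6] R in lub [[-1.0, -0.001], [-0.001, 1.0]] [ 0.005  0.005 -1.   ] jaw 0.0002697538478799027
136 349.658465604852 210.1998591269337 268.97539681455595 330.59957738080107
168 350.2303289792924 193.87249582900475 270.69098693787714 281.6174874870143
```

View pics/f.png

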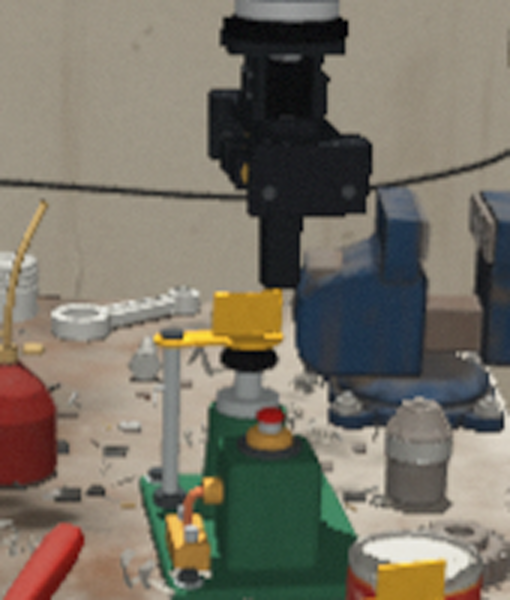

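The side crop shows the finger tip at crop (280,288), which puts the tips at about z 0.164. The guard fin at (248,315) is untouched, and the oil can and chuck are in place. The body and tips are both shifted up by about 31 mm and the columns agree, so the true tip height is the reported TCP z + 0.010. I'll lower by 27 mm and repeat the sweep.

{"method": "play_rows", "body": {
  "increments": [
    {"dp": [0, 0, 0.01], "twist": [0, 0, 0]},
    {"dp": [0, 0, 0.02], "twist": [0, 0, 0]},
    {"dp": [0, 0, 0.029], "twist": [0, 0, 0]},
    {"dp": [0, 0, 0.029], "twist": [0, 0, 0]},
    {"dp": [0, 0, 0.029], "twist": [0, 0, 0]}
  ]
}}

```text
time_s: 6.0
eef_pos: [0.4948, -0.211, 0.1291]
orientation: [0.236, -3.132, -0.0]
wrist_force: [-0.6, -0.4, -0.1]
grip_width: 0.0006
gripper_force: 0.0
```

{"method": "play_rows", "body": {
  "increments": [
    {"dp": [-0.001, -0.01, 0], "twist": [0, 0, 0]},
    {"dp": [-0.001, -0.02, 0], "twist": [0, 0, 0]},
    {"dp": [-0.001, -0.02, 0], "twist": [0, 0, 0]},
    {"dp": [-0.002, -0.03, 0], "twist": [0, 0, 0]},
    {"dp": [-0.002, -0.03, 0], "twist": [0, 0, 0]}
  ]
}}

```text
time_s: 6.5
eef_pos: [0.5017, -0.2418, 0.1295]
orientation: [-0.234, 3.132, -0.002]
wrist_force: [-1.3, -0.4, 0.1]
grip_width: 0.0005
gripper_force: 0.0
```

```bash
python3 - <<'E'
from w import *
c,im,f=cam('side'); b=im[150:260,290:400]
h=cv2.cvtColor(im,cv2.COLOR_BGR2HSV);q=cv2.inRange(h,(20,150,120),(32,255,255))[185:230,295:372]
print(cv2.boundingRect(q),q.sum()//255)
cv2.imwrite('pics/g.png',cv2.resize(b,None,fx=4,fy=4,interpolation=2))
E
```

```text
t 6.5 lub xyz mm [ -8.5 -47.1] tip z 107.5 F [-1.3 -0.4  0.1] R in lub [[-1.0, 0.001], [0.001, 1.0]] [-0.    -0.001 -1.   ] jaw 0.0005333982549407824
(17, 10, 38, 21) 337
```

View pics/g.png

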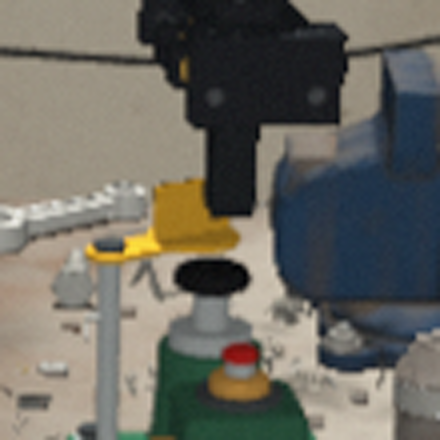

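The side crop shows the fin swinging away behind the finger and the button coming free at (212,275). I'll continue the arc.

{"method": "play_rows", "body": {
  "increments": [
    {"dp": [-0.005, -0.008, 0], "twist": [0, 0, 0]},
    {"dp": [-0.01, -0.015, 0], "twist": [0, 0, 0]},
    {"dp": [-0.016, -0.02, 0], "twist": [0, 0, 0]},
    {"dp": [-0.022, -0.025, 0], "twist": [0, 0, 0]},
    {"dp": [-0.03, -0.028, 0], "twist": [0, 0, 0]}
  ]
}}

```text
time_s: 7.05
eef_pos: [0.5357, -0.2642, 0.1292]
orientation: [0.235, -3.133, 0.0]
wrist_force: [-1.1, -0.6, 0.0]
grip_width: 0.0002
gripper_force: 0.6
```

{"method": "play_rows", "body": {
  "increments": [
    {"dp": [-0.008, -0.003, 0], "twist": [0, 0, 0]},
    {"dp": [-0.016, -0.004, 0], "twist": [0, 0, 0]},
    {"dp": [-0.018, -0.004, 0], "twist": [0, 0, 0]},
    {"dp": [-0.018, -0.004, 0], "twist": [0, 0, 0]},
    {"dp": [-0.018, -0.004, 0], "twist": [0, 0, 0]}
  ]
}}

```text
time_s: 7.55
eef_pos: [0.5537, -0.2646, 0.1292]
orientation: [-0.236, 3.132, 0.0]
wrist_force: [0.4, -0.8, -1.6]
grip_width: 0.0006
gripper_force: 0.0
```

{"method": "play_rows", "body": {
  "increments": [
    {"dp": [0.004, 0.003, 0], "twist": [0, 0, 0]},
    {"dp": [0.004, 0.003, -0.02], "twist": [0, 0, 0]},
    {"dp": [0.02, 0.015, -0.025], "twist": [0, 0, 0]},
    {"dp": [0.043, 0.037, -0.025], "twist": [0, 0, 0]},
    {"dp": [0.043, 0.037, -0.025], "twist": [0, 0, 0]}
  ]
}}

```text
time_s: 8.05
eef_pos: [0.5026, -0.2322, 0.1536]
orientation: [0.236, -3.13, -0.004]
wrist_force: [-1.1, 0.9, -0.7]
grip_width: 0.0005
gripper_force: 0.0
```

```bash
python3 - <<'E'
from w import *
c,im,f=cam('side'); b=im[150:260,290:400]
cv2.imwrite('pics/i.png',cv2.resize(b,None,fx=4,fy=4,interpolation=2))
E
```

```text
t 8.05 lub xyz mm [ -6.1 -37.8] tip z 131.6 F [-1.1  0.9 -0.7] R in lub [[-1.0, -0.001], [-0.001, 1.0]] [ 0.002  0.002 -1.   ] jaw 0.0004536110290394393
```

View pics/i.png

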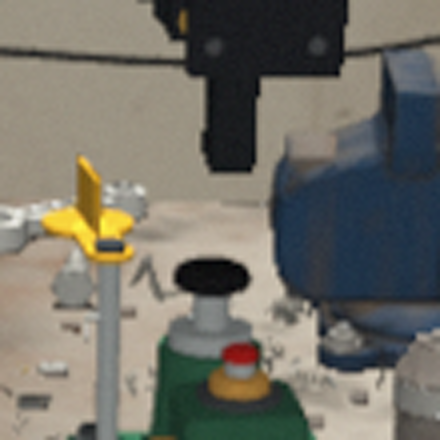

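The guard now stands wide open at about 1.6 rad (fin at crop (88,190)) and the button is free at (212,272). The tips are hovering over it, so I'll press.

{"method": "play_rows", "body": {
  "increments": [
    {"dp": [0, 0, 0.015], "twist": [0, 0, 0]},
    {"dp": [0, 0, 0.03], "twist": [0, 0, 0]},
    {"dp": [0, 0, 0.04], "twist": [0, 0, 0]},
    {"dp": [0, 0, 0.04], "twist": [0, 0, 0]},
    {"dp": [0, 0, 0.04], "twist": [0, 0, 0]}
  ]
}}

```text
time_s: 8.6
eef_pos: [0.5053, -0.2346, 0.1134]
orientation: [0.235, -3.132, -0.002]
wrist_force: [0.3, -0.3, 0.2]
grip_width: 0.0007
gripper_force: 0.0
```

{"method": "play_rows", "body": {
  "increments": [
    {"dp": [0, 0, 0.004], "twist": [0, 0, 0]},
    {"dp": [0, 0, 0.008], "twist": [0, 0, 0]},
    {"dp": [0, 0, 0.01], "twist": [0, 0, 0]},
    {"dp": [0, 0, 0.01], "twist": [0, 0, 0]},
    {"dp": [0, 0, 0.01], "twist": [0, 0, 0]}
  ]
}}

```text
time_s: 9.1
eef_pos: [0.5059, -0.235, 0.1049]
orientation: [-0.236, 3.132, -0.001]
wrist_force: [1.3, -0.0, 4.4]
grip_width: 0.0008
gripper_force: 2.1
```

{"method": "play_rows", "body": {
  "increments": [
    {"dp": [0, 0, 0.002], "twist": [0, 0, 0]},
    {"dp": [0, 0, 0.004], "twist": [0, 0, 0]},
    {"dp": [0, 0, 0.005], "twist": [0, 0, 0]},
    {"dp": [0, 0, 0.005], "twist": [0, 0, 0]},
    {"dp": [0, 0, 0.005], "twist": [0, 0, 0]}
  ]
}}

```text
time_s: 9.6
eef_pos: [0.5059, -0.235, 0.1001]
orientation: [-0.236, 3.132, -0.001]
wrist_force: [-1.3, 1.1, 7.0]
grip_width: 0.0003
gripper_force: 4.0
```

{"method": "play_rows", "body": {
  "increments": [
    {"dp": [0, 0, 0.002], "twist": [0, 0, 0]},
    {"dp": [0, 0, 0.004], "twist": [0, 0, 0]},
    {"dp": [0, 0, 0.005], "twist": [0, 0, 0]},
    {"dp": [0, 0, 0.005], "twist": [0, 0, 0]},
    {"dp": [0, 0, 0.005], "twist": [0, 0, 0]}
  ]
}}

```text
time_s: 10.1
eef_pos: [0.506, -0.235, 0.0954]
orientation: [-0.236, 3.132, -0.001]
wrist_force: [-1.5, 1.2, 9.9]
grip_width: 0.0004
gripper_force: 4.9
```

{"method": "play_rows", "body": {
  "increments": [
    {"dp": [0, 0, 0.001], "twist": [0, 0, 0]},
    {"dp": [0, 0, 0.002], "twist": [0, 0, 0]},
    {"dp": [0, 0, 0.003], "twist": [0, 0, 0]},
    {"dp": [0, 0, 0.003], "twist": [0, 0, 0]},
    {"dp": [0, 0, 0.003], "twist": [0, 0, 0]}
  ]
}}

```text
time_s: 10.6
eef_pos: [0.5062, -0.2352, 0.095]
orientation: [-0.237, 3.132, -0.002]
wrist_force: [-11.0, 5.5, 30.3]
grip_width: 0.0001
gripper_force: 14.8
```

{"method": "play_rows", "body": {
  "increments": [
    {"dp": [0, 0, -0.01], "twist": [0, 0, 0]},
    {"dp": [0, 0, -0.02], "twist": [0, 0, 0]},
    {"dp": [0, 0, -0.02], "twist": [0, 0, 0]},
    {"dp": [0, 0, -0.02], "twist": [0, 0, 0]},
    {"dp": [0, 0, -0.02], "twist": [0, 0, 0]}
  ]
}}

```text
time_s: 11.1
eef_pos: [0.5049, -0.2343, 0.1102]
orientation: [0.236, -3.131, -0.002]
wrist_force: [0.2, -0.3, 0.2]
grip_width: 0.0005
gripper_force: 0.0
```

{"method": "play_rows", "body": {
  "increments": [
    {"dp": [0, 0, 0.008], "twist": [0, 0, 0]},
    {"dp": [0, 0, 0.013], "twist": [0, 0, 0]},
    {"dp": [0, 0, 0.0185], "twist": [0, 0, 0]},
    {"dp": [0, 0, 0.0185], "twist": [0, 0, 0]},
    {"dp": [0, 0, 0.0185], "twist": [0, 0, 0]}
  ]
}}

```text
time_s: 11.6
eef_pos: [0.5061, -0.235, 0.0951]
orientation: [-0.236, 3.132, -0.001]
wrist_force: [-7.8, 5.1, 24.2]
grip_width: 0.0009
gripper_force: 12.0
```

{"method": "play_rows", "body": {
  "increments": [
    {"dp": [0, 0, -0.01], "twist": [0, 0, 0]},
    {"dp": [0, 0, -0.0185], "twist": [0, 0, 0]},
    {"dp": [0, 0, -0.0185], "twist": [0, 0, 0]},
    {"dp": [0, 0, -0.0185], "twist": [0, 0, 0]},
    {"dp": [0, 0, -0.0185], "twist": [0, 0, 0]}
  ]
}}

```text
time_s: 12.1
eef_pos: [0.5049, -0.2343, 0.1101]
orientation: [0.235, -3.131, -0.002]
wrist_force: [-1.2, 0.3, -0.1]
grip_width: 0.0006
gripper_force: 0.0
```

```bash
cat > pin.py <<'E'
from w import *
c,im,f=cam('side');h=cv2.cvtColor(im,cv2.COLOR_BGR2HSV)
q=cv2.inRange(h,(0,150,90),(8,255,255));z=np.zeros_like(q);z[195:250,335:365]=q[195:250,335:365]
x,y,w_,h_=cv2.boundingRect(z);print('red box',x,y,w_,h_)
e,d=ray(c,f,*np.argwhere(z>0).mean(0)[::-1]);print('cap z at pin y',(e+d*(-.1495-e[1])/d[1]).round(4))
cv2.imwrite('pics/k.png',cv2.resize(im[150:260,290:400],None,fx=5,fy=5,interpolation=2))
E
python3 pin.py
```

```text
t 12.1 lub xyz mm [ -4.2 -40.1] tip z 88.1 F [-1.2  0.3 -0.1] R in lub [[-1.0, -0.0], [-0.0, 1.0]] [ 0.001  0.001 -1.   ] jaw 0.0005688006788653765
red box 346 228 9 4
cap z at pin y [ 0.4958 -0.1495  0.1191]
```

The cap has risen about 15 mm in two strokes, so the ratchet works. Three more.

{"method": "play_rows", "body": {
  "increments": [
    {"dp": [0, 0, 0.008], "twist": [0, 0, 0]},
    {"dp": [0, 0, 0.013], "twist": [0, 0, 0]},
    {"dp": [0, 0, 0.0185], "twist": [0, 0, 0]},
    {"dp": [0, 0, 0.0185], "twist": [0, 0, 0]},
    {"dp": [0, 0, 0.0185], "twist": [0, 0, 0]}
  ]
}}

```text
time_s: 12.65
eef_pos: [0.5062, -0.2351, 0.0951]
orientation: [-0.236, 3.132, -0.002]
wrist_force: [-7.0, 4.6, 22.4]
grip_width: 0.0005
gripper_force: 11.1
```

{"method": "play_rows", "body": {
  "increments": [
    {"dp": [0, 0, -0.01], "twist": [0, 0, 0]},
    {"dp": [0, 0, -0.0185], "twist": [0, 0, 0]},
    {"dp": [0, 0, -0.0185], "twist": [0, 0, 0]},
    {"dp": [0, 0, -0.0185], "twist": [0, 0, 0]},
    {"dp": [0, 0, -0.0185], "twist": [0, 0, 0]}
  ]
}}

```text
time_s: 13.15
eef_pos: [0.5049, -0.2343, 0.1102]
orientation: [0.236, -3.131, -0.002]
wrist_force: [-0.2, -0.5, -0.6]
grip_width: 0.0004
gripper_force: 0.0
```

{"method": "play_rows", "body": {
  "increments": [
    {"dp": [0, 0, 0.008], "twist": [0, 0, 0]},
    {"dp": [0, 0, 0.013], "twist": [0, 0, 0]},
    {"dp": [0, 0, 0.0185], "twist": [0, 0, 0]},
    {"dp": [0, 0, 0.0185], "twist": [0, 0, 0]},
    {"dp": [0, 0, 0.0185], "twist": [0, 0, 0]}
  ]
}}

```text
time_s: 13.65
eef_pos: [0.5061, -0.2351, 0.095]
orientation: [-0.236, 3.132, -0.001]
wrist_force: [-7.4, 4.7, 22.2]
grip_width: 0.0002
gripper_force: 11.7
```

{"method": "play_rows", "body": {
  "increments": [
    {"dp": [0, 0, -0.01], "twist": [0, 0, 0]},
    {"dp": [0, 0, -0.0185], "twist": [0, 0, 0]},
    {"dp": [0, 0, -0.0185], "twist": [0, 0, 0]},
    {"dp": [0, 0, -0.0185], "twist": [0, 0, 0]},
    {"dp": [0, 0, -0.0185], "twist": [0, 0, 0]}
  ]
}}

```text
time_s: 14.15
eef_pos: [0.5049, -0.2343, 0.1101]
orientation: [0.236, -3.131, -0.002]
wrist_force: [-0.7, 0.6, -0.0]
grip_width: 0.0005
gripper_force: 0.0
```

{"method": "play_rows", "body": {
  "increments": [
    {"dp": [0, 0, 0.008], "twist": [0, 0, 0]},
    {"dp": [0, 0, 0.013], "twist": [0, 0, 0]},
    {"dp": [0, 0, 0.0185], "twist": [0, 0, 0]},
    {"dp": [0, 0, 0.0185], "twist": [0, 0, 0]},
    {"dp": [0, 0, 0.0185], "twist": [0, 0, 0]}
  ]
}}

```text
time_s: 14.65
eef_pos: [0.5061, -0.2351, 0.0951]
orientation: [-0.236, 3.132, -0.001]
wrist_force: [-7.3, 4.8, 22.9]
grip_width: 0.0003
gripper_force: 11.6
```

{"method": "play_rows", "body": {
  "increments": [
    {"dp": [0, 0, -0.02], "twist": [0, 0, 0]},
    {"dp": [0, 0, -0.04], "twist": [0, 0, 0]},
    {"dp": [0, 0, -0.06], "twist": [0, 0, 0]},
    {"dp": [0, 0, -0.08], "twist": [0, 0, 0]},
    {"dp": [0, 0, -0.08], "twist": [0, 0, 0]}
  ]
}}

```text
time_s: 15.15
eef_pos: [0.5068, -0.2356, 0.1746]
orientation: [-0.236, 3.13, -0.004]
wrist_force: [0.3, -0.2, -0.2]
grip_width: 0.0002
gripper_force: 0.0
```

```bash
python3 pin.py
```

```text
t 15.15 lub xyz mm [ -2.5 -41.7] tip z 152.6 F [ 0.3 -0.2 -0.2] R in lub [[-1.0, -0.0], [-0.0, 1.0]] [-0.003 -0.003 -1.   ] jaw 0.00022807169497557263
red box 346 220 9 4
cap z at pin y [ 0.4959 -0.1495  0.1342]
```

View pics/k.png

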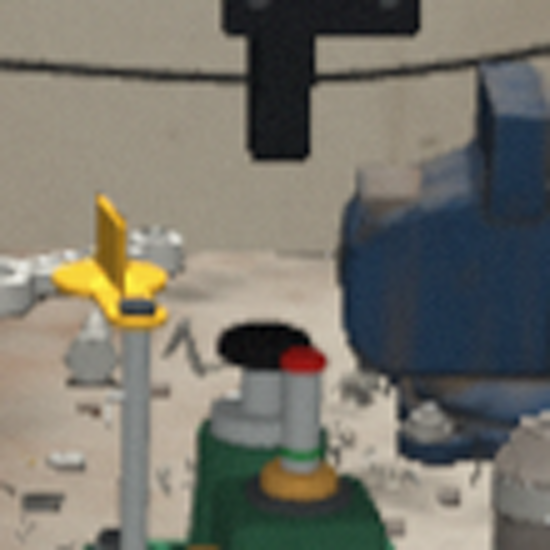

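The green band shows fully above the gland at crop (302,455), the cap is at z 0.134 (tip about 0.137), the button is up and the guard is aside. The last three strokes raised the cap by only two steps, so the final one was idle and the pin is fully out. The robot is clear, so I'm handing in.

```bash
python3 -c "
from h import *
print(sign_off())"
```

```text
the job is handed in; nothing more can be done
None
```

I've handed the job in: the last side view showed the guard wide open, the pin fully out with its whole green band above the gland, and the button back up; sign-off returned no verdict, and I didn't re-measure the bystanders at the end.

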